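Stand the detergent containers in their drip trays

ROBOT

A 6-joint arm with a two-finger parallel gripper is mounted at the origin on the work surface. World frame = base frame: x ahead of the robot, y to its left, z up, the work surface at z = 0. Lengths are in m, angles in rad, forces in N, time in s.
With the tool pointing down it reaches from about 0.325 to 0.775 m from the base axis. Payload 9.3 kg.
Tool frame: the origin (TCP) lies on the centre line of the jaws, within the pads' length; the fingertips stand 11 mm ahead of it and the grasp point (between the pads) lies 8 mm behind it (arm.finger_overhang is the distance from the TCP to the fingertips, in m); z points along the fingers, y is the line along which they close (so a half turn about z gives the same grasp; the last joint's range is limited). The gripper opens to 85 mm and grips with 20 to 120 N. Pads are 22 mm wide; open, the fingers measure 114 mm over their backs; the gripper's body (76 mm by 85 mm) begins 54 mm behind the grasp point. The pads swing forward as they close: fully open they stand 13 mm farther back than shut.
Start: joints at [-1.309, 0.259, 0.021, 1.334, 0, 1.418], TCP at [0.222, -0.503, 0.242] pointing down, gripper open.
Joint ranges: [-3.04, 3.04], [-0.91, 1.82], [-1.04, 1.36], [-1.92, 1.95], [-1.52, 1.45], [-3.14, 3.14]. Speed limits (rad/s): [2.22, 2.22, 2.79, 3.14, 3.14, 3.14].

INTERFACE

Orientations are given as [roll, pitch, yaw] about the fixed x, y, z axes, in that order (R = Rz(yaw) Ry(pitch) Rx(roll)).
In Python, from cell import arm gives the robot as it stands. The module is installed in compiled form; this text tells all that it offers. Calls block until the motion is done:
- arm.reach(position, orientation): joint-space move of the TCP to a pose.
- arm.move_l(position, rate=0.15, rot=None, contact_N=None): straight line of the TCP; rot=None keeps the orientation; rate is the mean speed in m/s. With contact_N (N) it stops when the force on the tool has changed by that much, and returns True; else False.
- arm.goto_joints(angles): joint-space move.
- arm.move_gripper(opening, squeeze=None): opening from 0.0 (shut) to 1.0 (fully open); squeeze is the grip in N (None keeps the last); returns when the fingers have stopped.
- arm.wait(seconds).
- arm.solve_ik(position, orientation): joint angles nearest the present ones, or None.
- arm.snapshot(name): name is "scene" or "top" or "wrist"; returns the picture (480x640x3 uint8, red, green, blue); there is no depth.
- arm.camera_model(name): a dict with "camera_matrix" (3x3 intrinsics, pixels), "rvec" (rotation vector, rad) and "tvec" (3), from world to camera coordinates, as OpenCV has them; the wrist camera has in their place "tool_from_camera" (4x4, takes a point from camera to tool coordinates, whose origin is the TCP and whose axes are the flange's). Camera axes: x right, y down, z forward; pixel columns grow to the right and rows downward; lengths in m; the calibration is good to about 2 mm. The wrist camera is an equidistant fisheye: a pixel r from the principal point sees the ray r / f radians off the axis. A picture is of the moment at which its call begins: read the wrist's pose just before it. camera_model takes no time and is no camera call.
A pose or a line that the arm cannot do raises arm.IKError and nothing moves.
- arm.job_done(): hands the job in; it is judged then, once.
Readings, each from a call of its own:
- arm.get_t(): time.
- arm.get_joints(): joint angles.
- arm.get_joint_velocities(): joint speeds.
- arm.get_joint_torque(): joint torques, N m.
- arm.get_position(): TCP position.
- arm.get_ee_rot(): TCP orientation.
- arm.get_contact_force(): force on the tool from outside, world axes, zero at the start.
- arm.get_torque(): the same for the moment, N m.
- arm.get_opening(): opening from 0.0 (shut) to 1.0 (fully open).
- arm.get_grasp_force(): force on a finger pad.
Only numpy, scipy, OpenCV 4.12 (cv2) and the standard library are available. Lean on these libraries where they do the work, as an engineer would, in place of code of your own. Each camera call takes 0.05 s, during which the arm holds its last target. There are 200 camera calls.

TASK

On the laundrette's service counter, stand each of the four capped white detergent containers upright and flat on the floor of the dark steel drip tray made for its outline: the slim bottle in the small round tray, the wide jar in the large round one, the square can in the square one, the oblong can lengthwise in the oblong one. Set them down rather than dropping them, and leave the open white cup and the open white mug standing where they are.

Things in the scene. Friction and masses are not known exactly. Their poses are not given: they have to be found in the camera images.
- bottle: Slim round white plastic bottle with a black cap: body 40 mm across and straight up to 78 mm, shoulder from there to 90 mm, cap 26 mm across, 105 mm high over all. Grip the straight body. Loose, stands upright; origin: centre of the underside, z up; 0.15 to 0.45 kg.
- jar: Wide squat round white jar 62 mm across and straight up to 70 mm, with a small black cap 26 mm across in the middle of its flat top, 80 mm high over all. Loose, stands upright; origin: centre of the underside, z up; 0.15 to 0.45 kg.
- square_can: White can of square outline, 48 x 48 mm, body 75 mm high, with a black round cap 24 mm across in the middle of its top, 90 mm high over all; x and y square to its faces. Loose, stands upright; origin: centre of the underside, z up; 0.15 to 0.45 kg.
- oblong_can: White can of oblong outline, 84 mm long (its x) by 40 mm wide (its y), body 70 mm high, with a black round cap 24 mm across, 12 mm high, 24 mm from the middle towards +x (82 mm over all). Grip it across its 40 mm width. Loose, stands upright; origin: centre of the underside, z up; 0.15 to 0.45 kg.
- small_round_tray: Small round dark steel drip tray, 64 mm across inside, 72 mm outside, 12 mm high over all, floor 4 mm thick (its top 4 mm above the counter), rim 4 mm thick standing 8 mm above that floor. Fixed to the counter. Origin: centre of the underside, z up.
- large_round_tray: Large round dark steel drip tray, 90 mm across inside, 98 mm outside, 12 mm high over all, floor 4 mm thick (its top 4 mm above the counter), rim 4 mm thick standing 8 mm above that floor. Fixed to the counter. Origin: centre of the underside, z up.
- square_tray: Square dark steel drip tray, 72 x 72 mm inside, 80 x 80 mm outside, 12 mm high over all, floor 4 mm thick (its top 4 mm above the counter), rim 4 mm thick standing 8 mm above that floor. Fixed to the counter. Origin: centre of the underside, z up, x and y square to its sides.
- oblong_tray: Oblong dark steel drip tray, 108 mm long (its x) by 64 mm wide (its y) inside, 116 x 72 mm outside, 12 mm high over all, floor 4 mm thick (its top 4 mm above the counter), rim 4 mm thick standing 8 mm above that floor. Fixed to the counter. Origin: centre of the underside, z up.
- cup: Open white measuring cup without a handle, 60 mm across the rim, 65 mm high, loose. To be left alone. Origin: centre of its underside, z up.
- mug: Open white measuring mug with one handle at its +y side, 64 mm across the rim, 60 mm high, loose. To be left alone. Origin: centre of its underside, z up.

How it is judged:
At the end, for the whole second after the job is handed in: Bottle, jar, square can and oblong can each stand within 20 mm of the centre of their own tray, on its floor (underside 1 to 6.5 mm above the tray's underside), within 0.06 rad of upright and at rest; the cup and the mug are within 20 mm of where they started and within 0.1 rad of upright (horizontal distance between bottle and small_round_tray below 0.02 m and z of bottle in the frame of small_round_tray between 0.001 and 0.0065 m and angle between each of bottle, jar, square_can, oblong_can's own z axis and vertical below 0.06 rad and linear speed of each of bottle, jar, square_can, oblong_can below 0.02 m/s and angular speed of each of bottle, jar, square_can, oblong_can below 0.2 rad/s and horizontal distance between jar and large_round_tray below 0.02 m and z of jar in the frame of large_round_tray between 0.001 and 0.0065 m and horizontal distance between square_can and square_tray below 0.02 m and z of square_can in the frame of square_tray between 0.001 and 0.0065 m and horizontal distance between oblong_can and oblong_tray below 0.02 m and z of oblong_can in the frame of oblong_tray between 0.001 and 0.0065 m and distance of each of cup, mug from where it was at the start of the episode below 0.02 m and angle between each of cup, mug's own z axis and vertical below 0.1 rad); the robot touches nothing.
It fails at once if a container is dropped (moves faster than 0.8 m/s while the fingers do not touch it) ((linear speed of bottle above 0.8 m/s and contact force between the fingers and bottle below 0.1 N) or (linear speed of jar above 0.8 m/s and contact force between the fingers and jar below 0.1 N) or (linear speed of square_can above 0.8 m/s and contact force between the fingers and square_can below 0.1 N) or (linear speed of oblong_can above 0.8 m/s and contact force between the fingers and oblong_can below 0.1 N)).
It fails at once if the cup or the mug is moved more than 20 mm or tipped more than 0.1 rad (not (distance of each of cup, mug from where it was at the start of the episode below 0.02 m and angle between each of cup, mug's own z axis and vertical below 0.1 rad)).
It also fails if it takes over 144 s, if anything falls off the work surface, if the arm or the gripper's body presses on something with over 40 N, if the wrist force passes 120 N, or if a joint passes its speed limit or range.

## Working session

There is one attempt and no reset: what is moved stays moved. The work goes in short steps, each a Python script; the robot and the scene stay as the last script left them, time stands still between calls to the robot, and variables do not carry over. Pictures are saved under pics/ and viewed, at most 14 in all, crops included, and the job is handed in when it is done.

```bash
mkdir -p pics; python3 - <<'E'
from cell import arm
import cv2
for n in("top","scene"):
    cv2.imwrite(f"pics/{n}0.png",arm.snapshot(n)[:,:,::-1])
    print({k:v.round(4).tolist() if hasattr(v,'round') else v for k,v in arm.camera_model(n).items()})
print(arm.camera_model("wrist"),arm.get_t(),arm.get_ee_rot())
E
```

```text
{'camera_matrix': [[446.4109, 0.0, 307.7669], [0.0, 446.4109, 231.0705], [0.0, 0.0, 1.0]], 'rvec': [2.2264, -2.1787, 0.0161], 'tvec': [-0.0199, 0.5134, 1.0704]}
{'camera_matrix': [[472.3698, 0.0, 310.6471], [0.0, 472.3698, 240.7078], [0.0, 0.0, 1.0]], 'rvec': [1.9867, 1.1205, -0.583], 'tvec': [-0.2598, -0.2596, 1.357]}
{'camera_matrix': array([[371.64829954,   0.        , 321.60279462],
       [  0.        , 371.64829954, 244.45394911],
       [  0.        ,   0.        ,   1.        ]]), 'tool_from_camera': array([[ 9.12855974e-04, -9.62631198e-01, -2.70814221e-01,
         6.71279304e-02],
       [ 9.99999577e-01,  8.47381397e-04,  3.58695409e-04,
        -7.99194273e-04],
       [-1.15808459e-04, -2.70814434e-01,  9.62631564e-01,
        -1.31526813e-01],
       [ 0.00000000e+00,  0.00000000e+00,  0.00000000e+00,
         1.00000000e+00]])} 0.1 [-3.14040174e+00 -1.65161497e-04  4.14841313e-01]
```

View pics/top0.png

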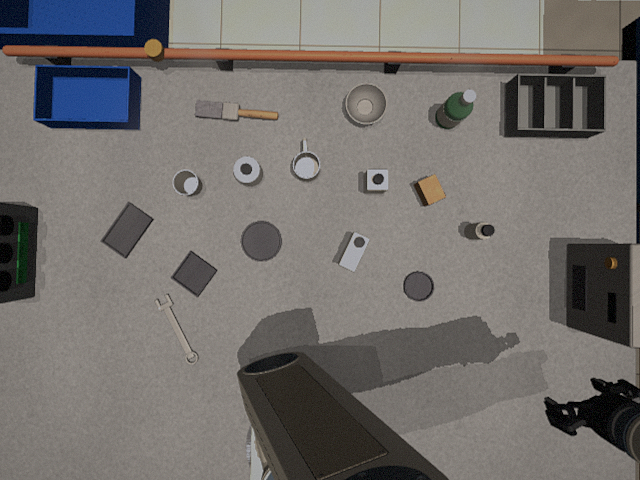

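View pics/scene0.png

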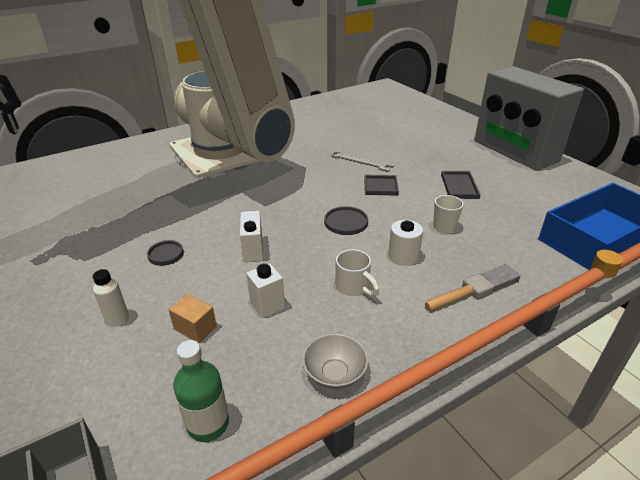

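The top view shows everything. Trays: oblong (128,230), square (194,273), large round (262,241), small round (418,286). Containers: jar (247,170), square can (377,180), oblong can (353,250), bottle (483,231). The cup is at (186,182) and the mug at (306,165). Next I'll measure positions from blobs.

```bash
cat > meas.py <<'E'
import cv2, numpy as np
from cell import arm
def top_ray(px, z, cam="top"):
    m=arm.camera_model(cam); K=np.array(m["camera_matrix"]); R=cv2.Rodrigues(np.array(m["rvec"]))[0]; t=np.array(m["tvec"]).ravel()
    c=-R.T@t; d=R.T@np.linalg.solve(K,np.array([px[0],px[1],1.]))
    return (c+d*(z-c[2])/d[2])[:2]
def blob(mask, px, r):
    """Contour of the component nearest px within a window of half-size r."""
    w=np.zeros_like(mask); x,y=px; w[y-r:y+r,x-r:x+r]=mask[y-r:y+r,x-r:x+r]
    cs,_=cv2.findContours(w,cv2.RETR_EXTERNAL,cv2.CHAIN_APPROX_NONE)
    return max(cs,key=cv2.contourArea)
def cen(c):
    M=cv2.moments(c); return M["m10"]/M["m00"],M["m01"]/M["m00"]
def rect(c,z):
    p=np.array([top_ray(q,z) for q in c[:,0,:]])*1000
    (x,y),(w,h),a=cv2.minAreaRect(p.astype(np.float32))
    if w<h: w,h,a=h,w,a+90
    return (x/1000,y/1000),(w,h),np.deg2rad(a)
E
python3 - <<'E'
from meas import *
im=cv2.imread("pics/top0.png"); g=cv2.cvtColor(im,cv2.COLOR_BGR2GRAY)
dark=(g<85).astype(np.uint8)
white=(g>165).astype(np.uint8)
print([g[200,330],g[230,128],g[241,262],g[286,418]])
for n,px,r in [("oblong_tray",(128,230),34),("square_tray",(194,273),28),("large",(262,241),26),("small",(418,286),22)]:
    c=blob(dark,px,r); (p,s,a)=rect(c,.010); print(n,cen(c),top_ray(cen(c),.010).round(4),np.round(p,4),np.round(s,1),round(a,3),np.hypot(*p).round(3))
for n,px,r,z in [("jar",(246,169),9,.075),("sq",(378,179),8,.082),("obl",(359,242),8,.076),("bottle",(487,230),10,.0975)]:
    c=blob((g<90).astype(np.uint8),px,r); p=top_ray(cen(c),z); print(n,cen(c),cv2.contourArea(c),p.round(4),np.hypot(*p).round(3),rect(c,z)[1])
for n,px,r,z in [("sq",(376,180),18,.075),("obl",(353,252),26,.07),("jar",(247,170),20,.07),("cup",(186,182),18,.065),("mug",(306,165),18,.06)]:
    c=blob(white,px,r); p,s,a=rect(c,z); print(n,np.round(p,4),np.round(s,1),round(a,3))
v=cv2.resize(im[130:310,90:510],None,fx=1.9,fy=1.9,interpolation=cv2.INTER_CUBIC); cv2.imwrite("pics/crop.png",v)
E
```

```text
[np.uint8(131), np.uint8(79), np.uint8(81), np.uint8(87)]
oblong_tray (126.96199552888575, 229.70231791975525) [0.5076 0.4281] [0.5076 0.4279] [116.6  75.2] 2.554 0.664
square_tray (193.94045944678857, 273.4086576027504) [0.4059 0.2628] [0.4057 0.2628] [81.2 80.6] 0.964 0.483
large (261.2043918918919, 240.5986768018018) [0.4883 0.1028] [0.4886 0.1021] [94.  93.9] 1.594 0.499
small (417.9760479041916, 285.8226047904192) [ 0.3884 -0.2751] [ 0.3888 -0.2754] [72.2 68. ] 1.272 0.476
jar (245.82377919320592, 168.57112526539277) 78.5 [0.6509 0.1342] 0.665 (22.797809600830078, 20.524240493774414)
sq (377.88, 178.51333333333332) 75.0 [ 0.6333 -0.1645] 0.654 (22.448827743530273, 20.290470123291016)
obl (358.8469135802469, 241.78271604938269) 67.5 [ 0.4903 -0.1251] 0.506 (22.5136661529541, 20.270082473754883)
bottle (486.9424778761062, 229.858407079646) 113.0 [ 0.5225 -0.4037] 0.66 (30.696977615356445, 22.002187728881836)
sq [ 0.6321 -0.1636] [45.2 43.1] 1.588
obl [ 0.4684 -0.1154] [80.1 36.4] 2.716
jar [0.6508 0.1345] [55.  54.9] 0.02
cup [0.6122 0.2608] [33.4 32.1] 1.914
mug [0.6585 0.0037] [43.9 43.7] 0.021
```

View pics/crop.png

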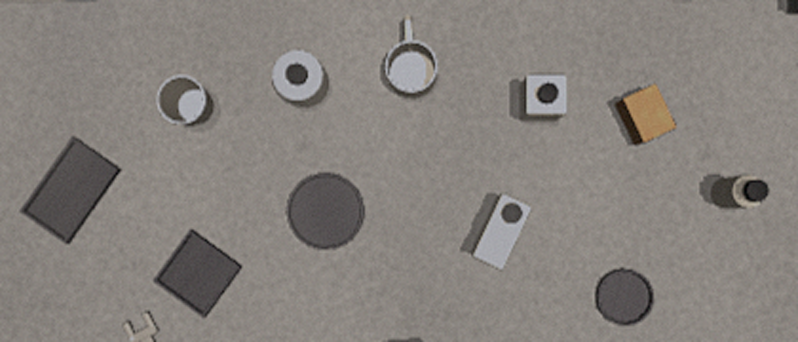

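```bash
cat > pp.py <<'E'
import numpy as np
from cell import arm
PI=np.pi; UP=.25
def yaws(a,n):  # n-fold symmetric yaw candidates, wrapped
    return [(a+k*2*PI/n+PI)%(2*PI)-PI for k in range(n)]
def best(p,cands):
    """Yaw whose wrist joint stays nearest its middle, reachable both low and high."""
    ok=[]
    for y in cands:
        q=arm.solve_ik([*p,UP],[PI,0,y]); l=arm.solve_ik([*p,.045],[PI,0,y])
        if q is not None and l is not None: ok.append((abs(q[5]),y))
    return min(ok)[1]
def pick(p,yaw,h,squeeze=50):
    arm.move_gripper(1.0)
    arm.reach([*p,UP],[PI,0,yaw])
    arm.move_l([*p,h-.008],.15)
    arm.move_gripper(0.0,squeeze)
    print("grip open %.3f force %.1f"%(arm.get_opening(),arm.get_grasp_force()))
    arm.move_l([*p,UP],.15)
    print("lifted %.3f %.1f t %.1f"%(arm.get_opening(),arm.get_grasp_force(),arm.get_t()))
def place(p,yaw,h):
    z=h-.008+.004
    arm.reach([*p,UP],[PI,0,yaw])
    arm.move_l([*p,z+.012],.15); arm.wait(.3)
    hit=arm.move_l([*p,z-.003],.02,contact_N=4)
    print("contact",hit,"dz mm %.1f"%((arm.get_position()[2]-z)*1e3))
    arm.move_gripper(1.0); arm.wait(.2)
    arm.move_l([*p,UP],.15)
    print("done t %.1f"%arm.get_t())
E
python3 - <<'E'
from pp import *
P={"bottle":((.5225,-.4037),None),"jar":((.6508,.1343),PI/2),"sq":((.633,-.164),1.588),"obl":((.4684,-.1154),-.421)}
T={"bottle":((.3886,-.2752),0),"jar":((.4885,.1025),PI/2),"sq":((.4058,.2628),.964),"obl":((.5076,.428),-.587)}
for k in P:
    n=4 if k=="sq" else 2
    for (p,a) in (P[k],T[k]):
        for y in yaws(a if a is not None else 0,n):
            q=arm.solve_ik([*p,UP],[PI,0,y]); print(k,round(y,3),None if q is None else np.round(q,2))
p=(.5225,-.4037); pick(p,best(p,yaws(0,2)),.058)
E
```

```text
bottle 0.0 [-0.78  0.45  0.34  1.45  0.    2.36]
bottle -3.142 [-0.78  0.45  0.34  1.45  0.   -0.78]
bottle 0.0 [-0.79  0.13 -0.12  1.32  0.    2.35]
bottle -3.142 [-0.79  0.13 -0.12  1.32  0.   -0.79]
jar 1.571 [0.08 0.46 0.35 1.46 0.   1.65]
jar -1.571 [ 0.08  0.46  0.35  1.46  0.   -1.49]
jar 1.571 [ 0.04  0.17 -0.08  1.33  0.    1.61]
jar -1.571 [ 0.04  0.17 -0.08  1.33  0.   -1.53]
sq 1.588 [-0.38  0.44  0.32  1.45  0.    1.17]
sq -3.124 [-0.38  0.44  0.32  1.45  0.   -0.4 ]
sq -1.554 [-0.38  0.44  0.32  1.45  0.   -1.97]
sq 0.017 [-0.38  0.44  0.32  1.45  0.    2.74]
sq 0.964 [ 0.4   0.14 -0.11  1.32  0.    2.58]
sq 2.535 [ 0.4   0.14 -0.11  1.32  0.    1.01]
sq -2.178 [ 0.4   0.14 -0.11  1.32  0.   -0.56]
sq -0.607 [ 0.4   0.14 -0.11  1.32  0.   -2.13]
obl -0.421 [-0.42  0.14 -0.11  1.32  0.   -3.14]
obl 2.721 [-0.42  0.14 -0.11  1.32  0.    0.01]
obl -0.587 [ 0.57  0.46  0.35  1.46  0.   -1.98]
obl 2.555 [0.57 0.46 0.35 1.46 0.   1.16]
grip open 0.454 force 50.3
lifted 0.459 50.3 t 5.7
```

```bash
python3 - <<'E'
from pp import *
import cv2
p=(.3886,-.2752); place(p,best(p,yaws(0,2)),.058)
p=(.6508,.1343); pick(p,best(p,yaws(PI/2,2)),.045)
cv2.imwrite("pics/s1.png",arm.snapshot("scene")[:,:,::-1])
E
```

```text
contact True dz mm 0.5
done t 10.9
grip open 0.715 force 54.5
lifted 0.713 54.6 t 16.4
```

View pics/s1.png

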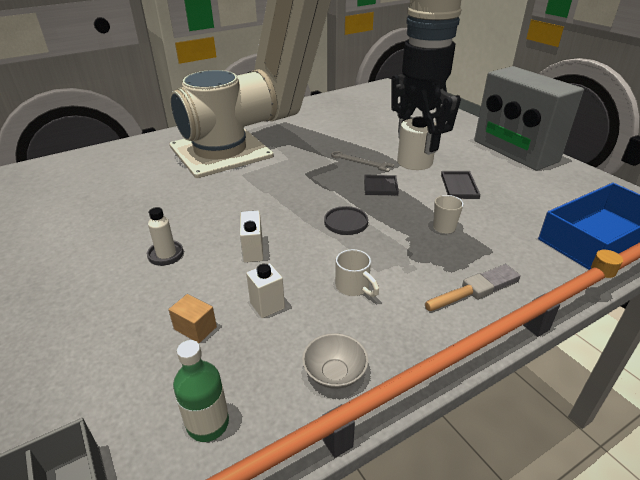

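The bottle stands in the small tray at (163,245), the jar is held at (416,145), and the cup and mug haven't moved. I'll do the rest now.

```bash
python3 - <<'E'
from pp import *
import cv2
p=(.4885,.1025); place(p,best(p,yaws(PI/2,2)),.045)
p=(.4684,-.1154); pick(p,best(p,yaws(-.421,2)),.040)
if arm.get_grasp_force()<20: raise SystemExit("lost")
p=(.5076,.428); place(p,best(p,yaws(-.587,2)),.040)
p=(.633,-.164); pick(p,best(p,yaws(1.588,4)),.047)
if arm.get_grasp_force()<20: raise SystemExit("lost")
p=(.4058,.2628); place(p,best(p,yaws(.964,4)),.047)
arm.goto_joints([-1.309,0.259,0.021,1.334,0,1.418])
for n in("top","scene"): cv2.imwrite(f"pics/{n}2.png",arm.snapshot(n)[:,:,::-1])
E
```

```text
contact True dz mm 0.9
done t 21.6
grip open 0.461 force 50.6
lifted 0.462 50.7 t 26.8
contact True dz mm 0.4
done t 33.5
grip open 0.554 force 52.5
lifted 0.556 51.7 t 39.4
contact True dz mm 0.5
done t 45.7
```

View pics/top2.png

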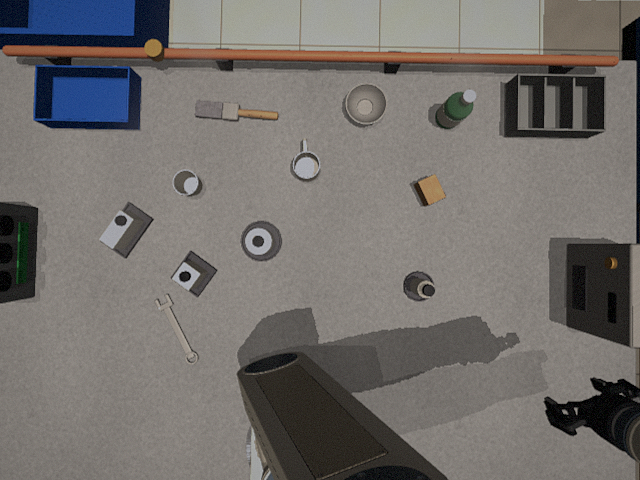

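View pics/scene2.png

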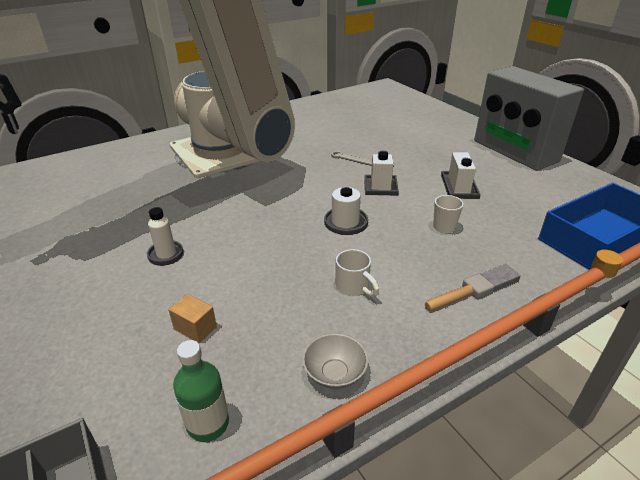

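The top view shows every container in its own tray, with caps at (121,221), (185,276), (259,241) and (428,290), and the cup and mug unmoved. I'll check the offsets numerically before handing in.

```bash
python3 - <<'E'
from meas import *
g=cv2.cvtColor(cv2.imread("pics/top2.png"),cv2.COLOR_BGR2GRAY); d=(g<60).astype(np.uint8)
u=np.array([np.cos(2.555),np.sin(2.555)])*.024
e=[]
for n,px,r,z,t in [("jar",(259,241),7,.079,(.4885,.1025)),("sq",(185,276),7,.086,(.4058,.2628)),("bottle",(428,290),9,.1015,(.3886,-.2752)),("obl",(121,221),7,.08,(.5076,.428))]:
    p=top_ray(cen(blob(d,px,r)),z); v=p-t
    if n=="obl": v=min(v-u,v+u,key=np.linalg.norm)
    print(n,(v*1000).round(1)); e.append(np.linalg.norm(v))
if max(e)<.009: arm.job_done(); print("handed in")
E
```

```text
jar [-1.   0.5]
sq [-0.6  0.6]
bottle [-0.2 -0.1]
obl [ 0.  -0.7]
the job is handed in; nothing more can be done
handed in
```

All four containers stand in their own trays, each within about 1.5 mm of centre by the top camera; the cup and mug look unmoved, and the job was handed in at about 47 s of the 144 s allowed.

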